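# Park the vial rack behind the bench gas tap

### The arm

A 6-joint arm with a two-finger parallel gripper is mounted at the origin on the work surface. World frame = base frame: x ahead of the robot, y to its left, z up, the work surface at z = 0. Lengths are in m, angles in rad, forces in N, time in s.
With the tool pointing down it reaches from about 0.225 to 0.875 m from the base axis. Payload 3.4 kg.
Tool frame: the origin (TCP) lies midway between the tips of the shut fingers; the grasp point (between the pads) lies 19 mm behind it; z points along the fingers, y is the line along which they close (so a half turn about z gives the same grasp; the last joint's range is limited). The gripper opens to 85 mm and grips with 20 to 120 N. Pads are 22 mm wide; open, the fingers measure 114 mm over their backs; the gripper's body (76 mm by 85 mm) begins 54 mm behind the grasp point. The pads swing forward as they close: fully open they stand 13 mm farther back than shut.
Start: joints at [-0.121, 0.276, 1.505, -0, 1.361, -0.121], TCP at [0.575, -0, 0.231] pointing down, gripper open.
Joint ranges: [-2.89, 2.89], [-0.75, 2.08], [0.22, 2.7], [-1.18, 4.32], [0.11, 2.71], [-2.7, 2.7]. Speed limits (rad/s): [2.57, 2.57, 3.14, 3.14, 3.14, 3.14].

### API

Orientations are given as a unit quaternion [w, x, y, z].
In Python, from rig import * gives the robot as it stands.
- The arm moves only by the tool apply_moves, never from a script. Its argument "steps" is one flat list of numbers, 4 for each row, row after row: the shift along the world's x, y, z in cm, then the turn about the world's z in degrees. A call has 1 to 8 rows; each row is the pose to reach, as a shift and turn from the pose commanded when the call began; what a row does not reach only later rows make up. A row lasts 1/12 s, in which the tool goes at most 41.7 mm and 7.16 degrees, less where a joint would pass 70% of its speed; a pose out of reach is approached as far as the arm can. A call with a gripper value outside its range is refused whole. "jaw" is the closure in counts, from 0 (fully open) to 255 (shut), set as the call begins (left out, the last holds). The fingers move at their own pace and stop on an object; "newtons" is the grip in N (left out, the last holds). Time passes only in rows, so rows that repeat a pose let the fingers close. It gives the time, the measured TCP pose, the force, the opening and the grip force at its end, in the units of the state.
- get_state(): the state, without advancing time (a new reading comes with each control period).
- get_image(name): name is "scene" or "side" or "wrist"; returns the picture (400x640x3 uint8, red, green, blue); there is no depth.
- calibration(name): a dict with "fx", "fy", "cx", "cy" (pixels), "xyz" and "rotation" of the camera in the world. Camera axes: x right, y up, looking along -z (the intrinsics and any distortion apply to the point x, -y, -z); pixel columns grow to the right and rows downward; lengths in m; the calibration is good to about 2 mm. A picture is of the moment at which its call begins: read the wrist's pose just before it. calibration takes no time and is no camera call; for the wrist camera it gives the pose at the moment of the call.
- sign_off(): hands the job in; it is judged then, once.
The state is a dict: "clock": time; "qpos": joint angles; "qd": joint speeds; "effort": joint torques, N m; "position": TCP position; "ee_rot": TCP orientation; "contact_force": force on the tool from outside, world axes, zero at the start; "moment": the same for the moment, N m; "width": finger opening in m; "gripper_force": force on a finger pad.
Only numpy, scipy, OpenCV 4.12 (cv2) and the standard library are available. Lean on these libraries where they do the work, as an engineer would, in place of code of your own. Each camera call takes 0.05 s, during which the arm holds its last target. There are 200 camera calls.

### The job

Slide the long pink vial rack into its place at the back of the bench: in the gap between the heater and the kit box, behind the gas tap, with its whole length home against the front of the low shelf. The vials are open, so keep the rack flat on the bench and move it only by pushing its sides and ends with the fingertips - angle it, feed one end in behind the tap, then push the other end in - and never pinch, lift or tip it. Leave the amber bottle, the culture dish and the red-lidded pot where they stand.

Things in the scene. Friction and masses are not known exactly. Their poses are not given: they have to be found in the camera images.
- rack: Pink single-row vial rack, 270 long x 44 wide x 50 high, loose on the bench, 0.3 to 0.65 kg; flat vertical sides and ends. Open vials fixed along its middle rise to 66. Origin: centre of the underside; y along its length, x across, z up. At the start it lies in front of the bay, y within 0.3 rad of world y. A push of 1 to 5 N slides it.
- rack_left (a point): Point at the bottom of the rack's +y end face: mid-width, 135 from the rack's origin.
- rack_right (a point): Point at the bottom of the rack's -y end face: mid-width, 135 from the rack's origin.
- bay (a point): The rack's place: point on the bench at the foot of the shelf's front face, midway between heater and kit box. x points squarely into the shelf (away from the robot), y to the left along its front, z up. The gap is 300 wide: heater's side at y = +150, kit box's at y = -150; open above and in front. When home the rack's y lies along this y and its centre line at x = -22.
- shelf: Low plywood-topped step shelf with grey closed front, fixed, 300 wide x 130 deep x 50 high, standing along the back of the bay; origin under its centre, front face at its x = -65. Three small capped reagent pots are fixed along its back half, up to 97 above the bench.
- heater: Cream dry-block heater, fixed, left end of the bay: 120 wide (y) x 170 deep (x) x 66 high, origin under its centre; squared up with the shelf, its front stands 60 in front of the shelf's front face.
- kitbox: White kit box with a dark blue band, full and heavy, fixed, right end of the bay: 200 wide (y) x 170 deep (x) x 70 high, origin under its centre; squared up with the shelf, its front stands 60 in front of the shelf's front face.
- tap: Bench gas tap, fixed: cream column, 42 dia, 86 high; yellow lever on top (to 101 high, reaching 33 to +y); brass nozzle at height 79 reaching 53 to -x. Origin on the column's axis at bench level, axes squared with the bay. Stands before the left or right half of the bay (varies): axis 56 to 76 inside that side's wall and 95 to 103 before the shelf, so the rack cannot go straight in.
- plug: Flat grey blanking plug, 48 dia, flush in the bench in front of the bay's other half, where no tap is fitted. Nothing stands there and the rack slides over it freely.
- bottle: Loose amber bottle with white cap, 52 dia x 95 high, standing to one side of the work. Origin: centre of the underside. To be left alone.
- dish: Loose round lidded culture dish, 90 dia x 15 high, lying to the other side of the work. Origin: centre of the underside. To be left alone.
- pot: Loose small white pot with red lid, 38 dia x 45 high, standing on the shelf (shelf top is 50 above the bench). Origin: centre of its underside. To be left alone.
Mind the look-alikes: they are no part of the job. Leave any blue or turquoise look-alike of the tap alone.

How it is judged:
On the way:
1. the rack's end on the tap's side has passed in behind the tap (((y of tap in the frame of bay above 0 m and x of rack_left in the frame of tap above 0.02 m and y of rack_left in the frame of tap above 0 m) or (y of tap in the frame of bay below 0 m and x of rack_right in the frame of tap above 0.02 m and y of rack_right in the frame of tap below 0 m))), for 0.1 s.
At the end, for the whole second after the job is handed in: The rack lies flat on the bench, at rest, between heater and kit box, behind the tap, both ends within 8 mm of the shelf's front face (x of each of rack_left, rack_right in the frame of bay above -0.03 m and y of rack in the frame of bay between -0.018 and 0.018 m and height (world z) of rack below 0.004 m and angle between rack's own z axis and vertical below 0.04 rad and linear speed of rack below 0.01 m/s); the robot touches nothing.
It fails at once if the rack is lifted off the bench (more than 8 mm) or tipped (more than 0.12 rad) (height (world z) of rack above 0.008 m or angle between rack's own z axis and vertical above 0.12 rad).
It fails at once if the rack or one of its vials is pinched or dragged from above: the grasp point between the fingers is over the rack's middle line while the fingers touch it (x of the grasp point in the frame of rack between -0.012 and 0.012 m and y of the grasp point in the frame of rack between -0.125 and 0.125 m and z of the grasp point in the frame of rack below 0.12 m and contact force between the fingers and rack above 0.5 N).
It fails at once if the amber bottle is shifted more than 20 mm or tipped (distance of bottle from where it was at the start of the episode above 0.02 m or angle between bottle's own z axis and vertical above 0.3 rad).
It fails at once if the culture dish is shifted more than 20 mm or tipped (distance of dish from where it was at the start of the episode above 0.02 m or angle between dish's own z axis and vertical above 0.3 rad).
It fails at once if the red-lidded pot is shifted more than 20 mm or tipped (distance of pot from where it was at the start of the episode above 0.02 m or angle between pot's own z axis and vertical above 0.3 rad).
It also fails if it takes over 72 s, if anything falls off the work surface, if the arm or the gripper's body presses on something with over 40 N, if the wrist force passes 120 N, or if a joint passes its speed limit or range.

## Working session

There is one attempt and no reset: what is moved stays moved. The work goes in short steps, Python scripts to look and compute and a tool call to move; the robot and the scene stay as the last step left them, time stands still between calls to the robot, and variables do not carry over. Pictures are saved under pics/ and viewed, at most 10 in all, crops included, and the job is handed in when it is done.

Besides the shell and the picture viewer there is one more tool, called after "Request:" by a JSON object that holds its "name" and its "arguments". apply_moves: Moves the arm, as the interface text tells. Its arguments: {"type":"object","properties":{"steps":{"type":"array","items":{"type":"number"}},"jaw":{"type":"number"},"newtons":{"type":"number"}},"required":["steps"]}

```bash
mkdir -p pics
cat > h.py <<'E'
from rig import *
import numpy as np, cv2
def save(n,f):
    im=get_image(n); cv2.imwrite('pics/'+f,im[:,:,::-1]); return im
def ray(n,u,v,z):
    c=calibration(n); 
    R=np.array(c['rotation']); 
    if R.shape!=(3,3):
        from scipy.spatial.transform import Rotation as Ro
        R=Ro.from_quat(np.roll(R,-1)).as_matrix()
    d=R@np.array([(u-c['cx'])/c['fx'],-(v-c['cy'])/c['fy'],-1]); o=np.array(c['xyz'])
    return o+d*(z-o[2])/d[2]
def proj(n,p):
    c=calibration(n);R=np.array(c['rotation'])
    q=R.T@(np.array(p)-np.array(c['xyz'])); return c['cx']+c['fx']*q[0]/-q[2], c['cy']-c['fy']*q[1]/-q[2]
E
python3 - <<'E'
from h import *
save('scene','s0.png');save('side','d0.png')
print(calibration('scene'));print(calibration('side'));print(get_state())
E
```

```text
{'fx': 462.2004225738157, 'fy': 462.2004225738157, 'cx': 319.83713497094936, 'cy': 197.928201203426, 'xyz': array([ 1.10935593, -0.69464036,  0.73862515]), 'rotation': array([0.85706222, 0.41833389, 0.14066594, 0.26580859])}
{'fx': 392.90293295341513, 'fy': 392.90293295341513, 'cx': 313.91292115188946, 'cy': 196.20993692218383, 'xyz': array([0.09333329, 0.8076383 , 0.90682912]), 'rotation': array([-0.2670174 , -0.11138426,  0.3935231 ,  0.87260233])}
{'clock': 0.1, 'qpos': array([-1.20980063e-01,  2.76528674e-01,  1.50598782e+00, -2.27372551e-05,
        1.36073197e+00, -1.21005643e-01]), 'qd': array([-0.00120117, -0.0011962 , -0.00315239, -0.00068161, -0.00132756,
        0.00075105]), 'effort': array([ 1.55745878e-03, -4.17697620e+01, -2.46405226e+01, -1.74112388e-04,
        5.80947395e-03,  2.85749664e-07]), 'position': array([5.74526442e-01, 5.54817062e-05, 2.30535444e-01]), 'ee_rot': array([-6.44938586e-04,  7.07095812e-01,  7.07117265e-01, -5.19228534e-04]), 'contact_force': array([-6.19021018e-04, -2.21998476e-01, -6.80072606e-01]), 'moment': array([ 0.03287328,  0.03259469, -0.02956735]), 'gripper_force': 0.0, 'width': 0.08553639496881141}
```

View pics/s0.png

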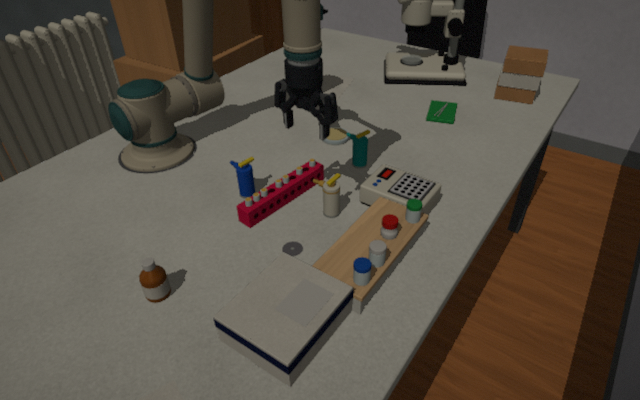

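View pics/d0.png

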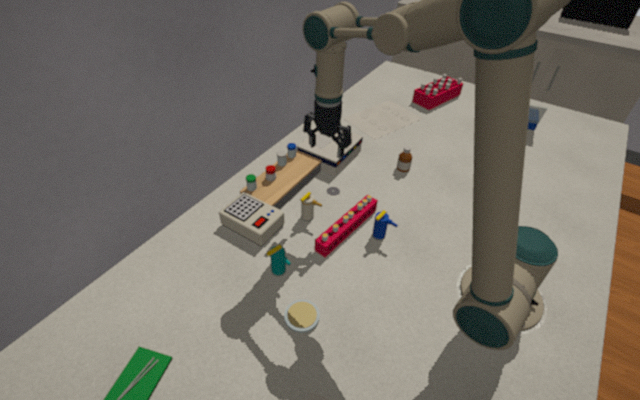

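Scene view: the single-row rack is at (283,192), with a second, double-row rack in the side view at (438,92). The cream tap with yellow lever is at (331,197). Its look-alikes are a blue tap at (245,178) and a turquoise one at (360,150). The plug is at (292,248), so the tap stands before the left half. The bottle is at (154,280), the dish at (335,137) and the red-lidded pot at (390,226). I'll enlarge the area to check the choice.

Run:
```python
import cv2
a=cv2.imread('pics/s0.png')[120:320,210:450]; cv2.imwrite('pics/s0c.png',cv2.resize(a,None,fx=3,fy=3,interpolation=cv2.INTER_CUBIC)[:, :])
b=cv2.imread('pics/d0.png')[130:330,210:410]; cv2.imwrite('pics/d0c.png',cv2.resize(b,None,fx=3,fy=3,interpolation=cv2.INTER_CUBIC))
```

```text
(no output)
```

View pics/s0c.png

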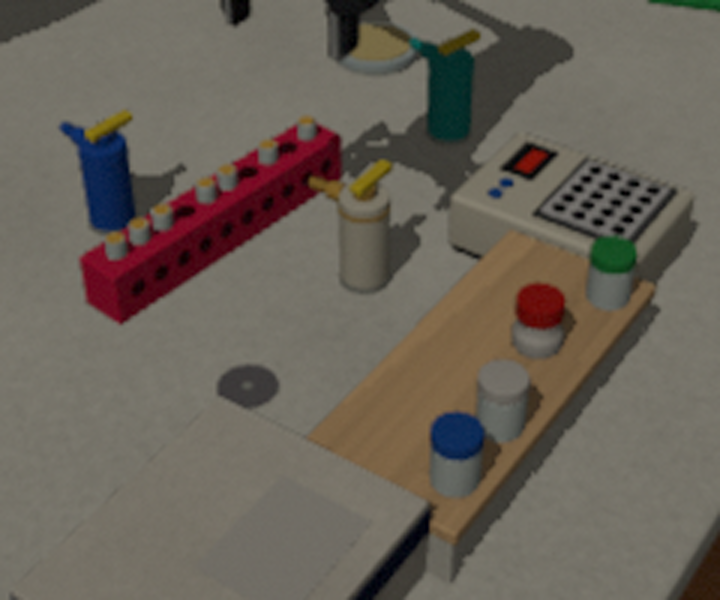

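View pics/d0c.png

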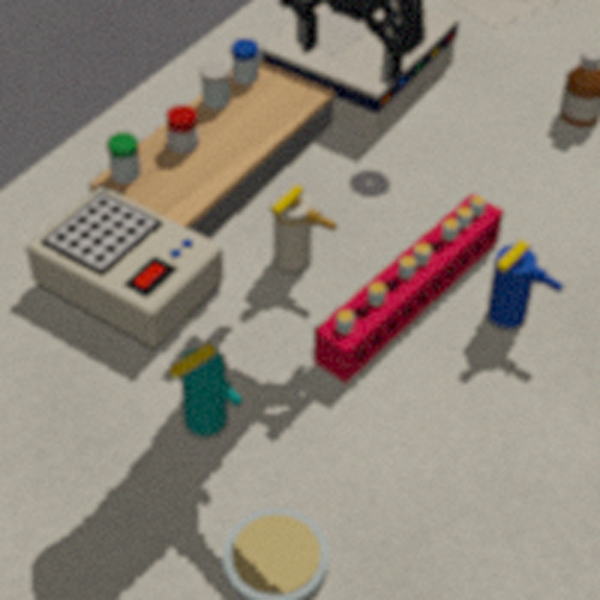

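Run:
```python
import re
s=open('h.py').read().replace("R=np.array(c['rotation'])\n    q=","R=Ro.from_quat(np.roll(c['rotation'],-1)).as_matrix()\n    q=")
s=s.replace("import numpy as np, cv2","import numpy as np, cv2\nfrom scipy.spatial.transform import Rotation as Ro")
open('h.py','w').write(s)
from h import *
S=lambda u,v,z:ray('scene',210+u/3,120+v/3,z)[:2].round(3)
D=lambda u,v,z:ray('side',210+u/3,130+v/3,z)[:2].round(3)
for n,v in dict(rackF_top_mx=S(82,258,.05),rackF_top_px=S(122,277,.05),rack_bot=S(122,320,0),rack_far_px=S(340,138,.05),
 rackD_leftmx=D(345,352,.05),rackDleftpx=D(318,328,.05),rackDrmx=D(502,212,.05),rackDrpx=D(475,197,.05),rackDbot=D(345,380,0),
 shelfSr=S(310,440,.05),shelfSbr=S(435,530,.05),shelfSbl=S(655,287,.05),shelfSfl=S(515,235,.05),
 shelfDfr=D(332,98,.05),shelfDfl=D(188,227,.05),
 kitFL=S(225,402,.07),kitBL=S(430,508,.07),
 heatFL=D(153,315,.066),heatFR=D(222,254,.066),heatBL=D(30,245,.066),heatSFL=S(452,202,.066),heatSbot=S(452,245,0),
 heatSBL=S(525,135,.066),heatSBR=S(692,200,.066),
 tapS=S(363,278,0),tapStop=S(364,198,.086),tapD=D(292,262,0),tapDtop=D(292,215,.086),plugS=S(248,386,0),plugD=D(370,184,0),
 blueS=S(110,220,0),blueD=D(507,315,0),turqS=S(449,130,0),turqD=D(206,422,0),dish=S(375,48,.015),dishD=D(277,555,.015),
 bottle=ray('scene',156,293,0)[:2].round(3),bottleD=D(578,115,0),potS=S(538,340,.05),potD=D(180,150,.05)).items(): print(n,v)
```

```text
rackF_top_mx [ 0.44  -0.106]
rackF_top_px [ 0.483 -0.106]
rack_bot [ 0.474 -0.104]
rack_far_px [0.514 0.15 ]
rackD_leftmx [0.466 0.165]
rackDleftpx [0.504 0.154]
rackDrmx [ 0.433 -0.099]
rackDrpx [ 0.468 -0.104]
rackDbot [0.469 0.158]
shelfSr [ 0.708 -0.166]
shelfSbr [ 0.819 -0.186]
shelfSbl [0.834 0.114]
shelfSfl [0.712 0.112]
shelfDfr [ 0.695 -0.166]
shelfDfl [0.697 0.112]
kitFL [ 0.65  -0.185]
kitBL [ 0.816 -0.187]
heatFL [0.637 0.242]
heatFR [0.633 0.137]
heatBL [0.802 0.238]
heatSFL [0.658 0.103]
heatSbot [0.645 0.128]
heatSBL [0.66  0.223]
heatSBR [0.819 0.213]
tapS [0.607 0.048]
tapStop [0.61  0.046]
tapD [0.605 0.051]
tapDtop [0.595 0.067]
plugS [ 0.606 -0.108]
plugD [ 0.603 -0.108]
blueS [ 0.374 -0.009]
blueD [ 0.376 -0.011]
turqS [0.551 0.281]
turqD [0.551 0.276]
dish [0.419 0.35 ]
dishD [0.408 0.362]
bottle [ 0.45  -0.372]
bottleD [ 0.456 -0.371]
potS [0.788 0.01 ]
potD [0.784 0.016]
```

Measured (m):
- **Bay:** about (0.703, -0.035), yaw about -0.02.
- **Tap:** (0.607, 0.05), which is 97 mm before the shelf and 65 mm inside the heater wall, so it fits the description.
- **Rack:** centre (0.472, 0.028), with its left end leaning to +x by 0.124 rad.

Plan:
1. Push the left end towards -y.
2. Push the front face with both fingers and turn the rack to 0.33 rad.
3. Feed it in behind the tap from its right end.
4. Swing the right end home.

Request:
{"name": "apply_moves", "arguments": {"steps": [-1.5,3.5,0,-2,-3,7,0,-4,-4.5,10.5,0,-7,-6,14,0,-7,-7.5,17.5,0,-7,-8.2,19.5,-2,-7,-8.2,19.5,-6,-7,-8.2,19.5,-10,-7], "jaw": 205, "newtons": 20}}

```text
clock: 0.77
position: [0.4935, 0.1969, 0.1317]
ee_rot: [0.001, 0.748, 0.664, 0.002]
contact_force: [1.4, -0.5, -0.8]
width: 0.0167
gripper_force: 0.0
```

Request:
{"name": "apply_moves", "arguments": {"steps": [0,0,-4,0,0,0,-8,0,0,0,-10.8,0,0,0,-10.8,0,0,0,-10.8,0]}}

```text
clock: 1.18
position: [0.4918, 0.1947, 0.0221]
ee_rot: [-0.001, 0.749, 0.663, -0.002]
contact_force: [-0.3, -0.1, 0.2]
width: 0.0172
gripper_force: 0.0
```

Run:
```python
from h import *
s=get_state();print(s['position'],s['ee_rot'],s['width'],s['contact_force'],s['clock'])
save('side','d1.png')
b=cv2.imread('pics/d1.png')[130:330,210:450]; cv2.imwrite('pics/d1c.png',cv2.resize(b,None,fx=3,fy=3,interpolation=cv2.INTER_CUBIC))
```

```text
[0.49179672 0.19470356 0.02214903] [-0.00093365  0.74895683  0.66261565 -0.00181373] 0.017179980047910548 [-0.28778631 -0.06245736  0.20968736] 1.1833
```

View pics/d1c.png

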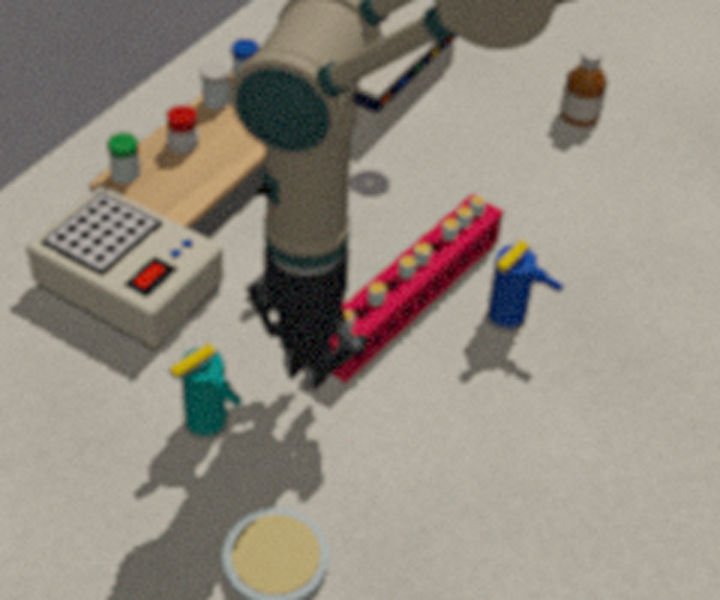

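The gripper stands just outside the rack's left end, with fingertips at crop (320,375), lined up with the end face. Now I push along the rack.

Request:
{"name": "apply_moves", "arguments": {"steps": [-0.15,-1.2,0,0,-0.3,-2.4,0,0,-0.45,-3.6,0,0,-0.6,-4.8,0,0,-0.75,-6,0,0,-0.9,-7.2,0,0,-1.05,-8.4,0,0,-1.2,-9.6,0,0]}}

```text
clock: 1.9
position: [0.4824, 0.0984, 0.0252]
ee_rot: [0.001, 0.75, 0.662, 0.002]
contact_force: [1.8, 6.5, 4.3]
width: 0.0165
gripper_force: 2.9
```

Run:
```python
from h import *
save('scene','s2.png')
b=cv2.imread('pics/s2.png')[120:320,170:410]; cv2.imwrite('pics/s2c.png',cv2.resize(b,None,fx=3,fy=3,interpolation=cv2.INTER_CUBIC))
```

```text
(no output)
```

View pics/s2c.png

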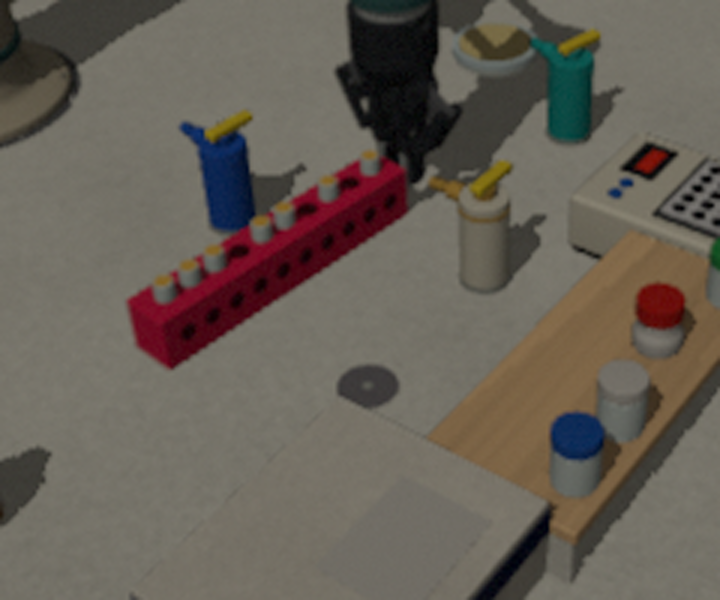

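The rack has slid without twisting: near corner top at crop (170,330), far corner at (405,168). I'll carry on.

Request:
{"name": "apply_moves", "arguments": {"steps": [-0.15,-1.2,0,0,-0.3,-2.4,0,0,-0.45,-3.6,0,0,-0.6,-4.8,0,0,-0.75,-6,0,0,-0.9,-7.2,0,0,-1.05,-8.4,0,0,-1.1,-9.0,0,0]}}

```text
clock: 2.62
position: [0.4701, 0.0081, 0.0243]
ee_rot: [0.0, 0.75, 0.662, 0.001]
contact_force: [0.4, 4.4, 4.2]
width: 0.0165
gripper_force: 2.7
```

Request:
{"name": "apply_moves", "arguments": {"steps": [0.1,1,0,0,0.4,3,1,0,0.4,3,5,0,0.4,3,9,0,0.4,3,13,0], "jaw": 0}}

```text
clock: 3.03
position: [0.4727, 0.0396, 0.1543]
ee_rot: [-0.001, 0.749, 0.663, -0.001]
contact_force: [0.2, 0.4, -0.2]
width: 0.076
gripper_force: 0.0
```

Run:
```python
from h import *
s=get_state();print(s['position'],s['clock'],s['width'])
save('scene','s3.png')
b=cv2.imread('pics/s3.png')[120:320,150:390]; cv2.imwrite('pics/s3c.png',cv2.resize(b,None,fx=3,fy=3,interpolation=cv2.INTER_CUBIC))
```

```text
[0.47270621 0.03962613 0.15427037] 3.0333 0.0759632787239645
```

View pics/s3c.png

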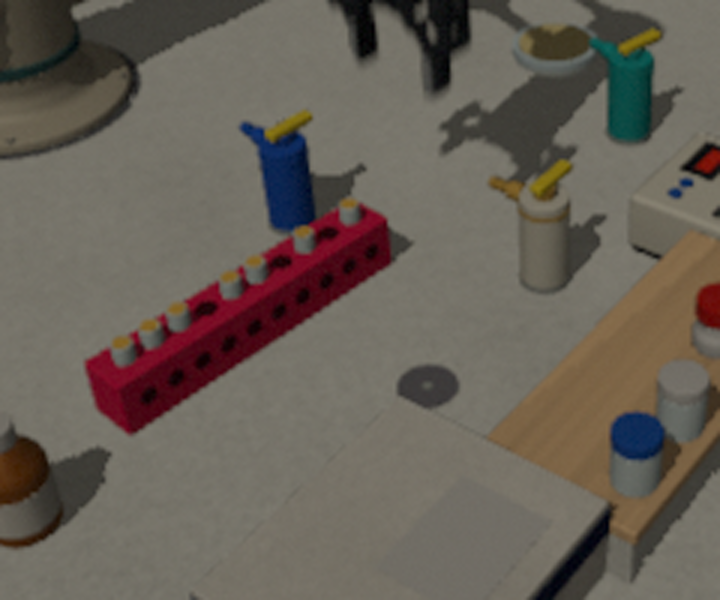

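The near-end top corners are at crop (87,360) and (128,388), the far +x corner at (389,222), and the bottom edge runs (132,433) to (388,265).

Run:
```python
from h import *
S=lambda u,v,z:ray('scene',150+u/3,120+v/3,z)[:2].round(4)
A=S(87,360,.05);B=S(128,388,.05);C=S(389,222,.05);Bb=S(132,433,0);Cb=S(388,265,0)
print(A,B,C,Bb,Cb)
for p,q in((B,C),(Bb,Cb)):
    d=q-p;L=np.hypot(*d);u=d/L;n=np.array([u[1],-u[0]]);print(L,np.arctan2(u[0],u[1]),(p+q)/2-.022*n)
```

```text
[ 0.4151 -0.266 ] [ 0.4625 -0.2696] [ 0.4945 -0.012 ] [ 0.4541 -0.2703] [ 0.4873 -0.0102]
0.25957996841050734 0.12359046870183264 [ 0.45666781 -0.13808793]
0.26221031634930003 0.12695669160942802 [ 0.44887706 -0.13746445]
```

Rack centre is (0.453, -0.137), tilt 0.125. Next I take the open gripper round to the front face, with the closing line along the rack.

Request:
{"name": "apply_moves", "arguments": {"steps": [-1,-2.2,0,7,-2,-4.4,0,14,-3,-6.6,0,21,-4,-8.8,0,28,-5,-11,0,35,-6,-13.2,0,42,-7,-15.4,0,49,-7.8,-17,0,56]}}

```text
clock: 3.75
position: [0.3948, -0.132, 0.1532]
ee_rot: [-0.0, 0.347, 0.938, -0.001]
contact_force: [0.1, -0.9, -0.8]
width: 0.0855
gripper_force: 0.0
```

Request:
{"name": "apply_moves", "arguments": {"steps": [0,0,0,7,0,0,0,14,0,0,0,21,0,0,0,28,0,0,-3,34,0,0,-7,34,0,0,-11,34,0,0,-13.9,34]}}

```text
clock: 4.42
position: [0.3946, -0.1299, 0.0123]
ee_rot: [-0.001, 0.061, 0.998, 0.0]
contact_force: [-0.0, -0.2, 0.3]
width: 0.0854
gripper_force: 0.0
```

Run:
```python
from h import *
s=get_state();R=Ro.from_quat(np.roll(s['ee_rot'],-1)).as_matrix();print(s['position'],R[:,1],s['qpos'],s['contact_force'],s['clock'])
```

```text
[ 0.39455193 -0.1299032   0.01226635] [1.21095858e-01 9.92640772e-01 3.01657929e-04] [-4.85466685e-01  3.00235446e-01  2.14394092e+00 -7.99066753e-04
  6.99613881e-01 -1.93425763e+00] [-0.03944226 -0.19050607  0.3358377 ] 4.4167
```

Request:
{"name": "apply_moves", "arguments": {"steps": [1.2,0,0,0,2.4,0,0,0,3.4,0,0,0,4.4,0,0,-1,5.4,0,0,-2,6.4,0,0,-3.5,7.4,0.1,0,-5,8.4,0.1,0,-6,8.4,0.1,0,-6]}}

```text
invalid input at $.steps: expected 1 to 8 rows
```

Request:
{"name": "apply_moves", "arguments": {"steps": [1.2,0,0,0,2.4,0,0,0,3.4,0,0,0,4.4,0,0,-1,5.4,0,0,-2,6.4,0,0,-3.5,7.4,0.1,0,-5,8.4,0.1,0,-6]}}

```text
clock: 5.08
position: [0.4823, -0.1301, 0.0166]
ee_rot: [0.001, 0.113, 0.994, -0.001]
contact_force: [-3.3, 0.6, 0.5]
width: 0.0857
gripper_force: 1.5
```

Request:
{"name": "apply_moves", "arguments": {"steps": [0.8,0,0,-1,1.6,0,0,-2,2.4,0,0,-3,3.2,0,0,-4,4.0,0.1,0,-5,4.8,0.1,0,-6,4.8,0.1,0,-6]}}

```text
clock: 5.67
position: [0.531, -0.1295, 0.0146]
ee_rot: [0.002, 0.166, 0.986, -0.0]
contact_force: [-0.6, 0.9, -0.3]
width: 0.0853
gripper_force: 0.0
```

Run:
```python
from h import *
s=get_state();R=Ro.from_quat(np.roll(s['ee_rot'],-1)).as_matrix();print(s['position'],R[:,1],s['clock'])
save('scene','s4.png')
b=cv2.imread('pics/s4.png')[140:340,150:390]; cv2.imwrite('pics/s4c.png',cv2.resize(b,None,fx=3,fy=3,interpolation=cv2.INTER_CUBIC))
```

```text
[ 0.53101992 -0.12948892  0.0146293 ] [3.26531748e-01 9.45186116e-01 4.72373992e-04] 5.6667
```

View pics/s4c.png

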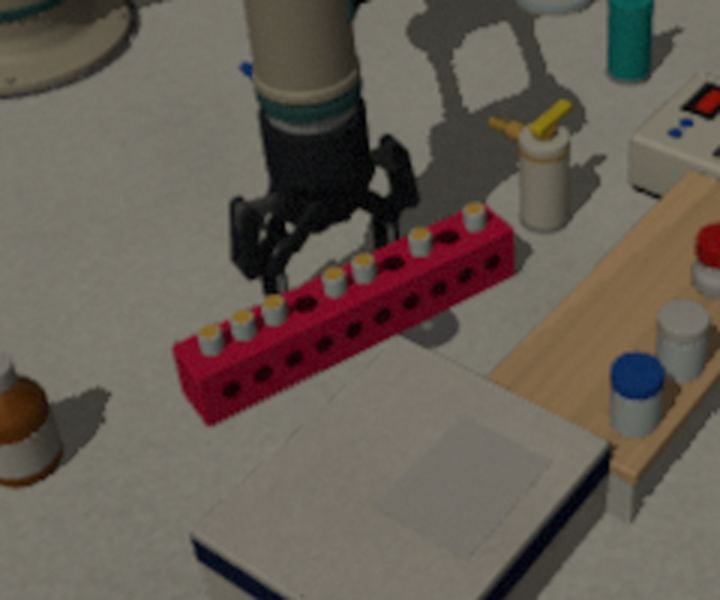

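The rack has turned with the fingers. Corners: near top (175,348) and (207,378), far top (515,232), bottom edge (210,425) to (514,273). The left end is still short of the tap, whose base is at (545,220).

Run:
```python
from h import *
S=lambda u,v,z:ray('scene',150+u/3,140+v/3,z)[:2].round(4)
B=S(207,378,.05);C=S(515,232,.05);Bb=S(210,425,0);Cb=S(514,273,0)
print(S(175,348,.05),B,C,Bb,Cb,S(545,218,0))
for p,q in((B,C),(Bb,Cb)):
    d=q-p;L=np.hypot(*d);u=d/L;n=np.array([u[1],-u[0]]);print(L,np.arctan2(u[0],u[1]),(p+q)/2-.022*n)
```

```text
[ 0.5054 -0.265 ] [ 0.545  -0.2733] [ 0.6322 -0.028 ] [ 0.5388 -0.2747] [ 0.6259 -0.0218] [0.608  0.0493]
0.26033810708384586 0.3415511493818205 [ 0.5678708  -0.14328112]
0.26747863466078936 0.33168165376212755 [ 0.56154909 -0.14108606]
```

Rack centre is (0.563, -0.142), tilt 0.333. It needs about 27 mm more along its normal, then the feed.

Request:
{"name": "apply_moves", "arguments": {"steps": [0.65,-0.2,0,0,1.3,-0.45,0,0,1.95,-0.7,0,0,2.6,-0.9,0,0,2.6,-0.9,0,0,1.0,-0.4,0,0,-0.5,0,1,0,-0.5,0,5,0]}}

```text
clock: 6.38
position: [0.5159, -0.1264, 0.0592]
ee_rot: [-0.008, 0.165, 0.986, 0.002]
contact_force: [-1.0, 0.1, -0.2]
width: 0.0854
gripper_force: 0.0
```

Request:
{"name": "apply_moves", "arguments": {"steps": [0,0,4,-7,0,0,7,-14,0,-3,9,-21,0.3,-6,9,-28,0.6,-9,9,-35,0.8,-12,9,-42,0.9,-15,9,-49,0.9,-17.9,9,-56], "jaw": 205}}

```text
clock: 7.05
position: [0.5334, -0.3106, 0.1549]
ee_rot: [0.002, 0.611, 0.791, 0.0]
contact_force: [-0.1, 0.2, 0.1]
width: 0.017
gripper_force: 0.0
```

Request:
{"name": "apply_moves", "arguments": {"steps": [0,0,0,-7,0,0,0,-14,0,0,0,-21,0,0,0,-28,0,0,0,-34,0,0,0,-34]}}

```text
clock: 7.55
position: [0.533, -0.309, 0.1546]
ee_rot: [0.001, 0.815, 0.58, 0.001]
contact_force: [-0.2, 0.4, 0.4]
width: 0.0169
gripper_force: 0.0
```

Run:
```python
from h import *
s=get_state();R=Ro.from_quat(np.roll(s['ee_rot'],-1)).as_matrix();print(s['position'],R[:,1],s['qpos'],s['clock'],s['width'])
im=save('scene','s5.png')
# fit rack pose by mask of pink in scene
save('side','d5.png')
b=cv2.imread('pics/s5.png')[140:340,150:390]; cv2.imwrite('pics/s5c.png',cv2.resize(b,None,fx=3,fy=3,interpolation=cv2.INTER_CUBIC))
```

```text
[ 0.53302954 -0.30897106  0.15461476] [ 0.94487162 -0.32742762  0.00296157] [-6.38260900e-01  3.84711266e-01  1.53669290e+00  9.91428205e-05
  1.21711318e+00 -3.04712511e-01] 7.55 0.016897033857605142
```

View pics/s5c.png

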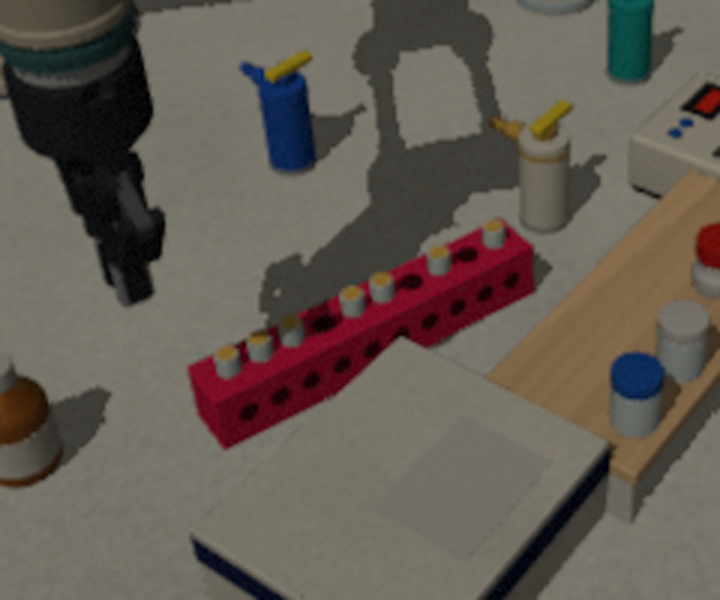

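The rack is now clear to the right of the tap. Its left end tops at (536,247), its right end tops at (190,367) and (224,400), and the bottom corner is at (226,448). With one picture left, I'll fit the pose to the pink mask in both cameras.

```bash
cat >> h.py <<'E'
from scipy.optimize import minimize
def fit(files,g):
    # files: {'scene':path,..}; g=[x,y,theta]; silhouette fit of the 270x44x50 box to pink pixels
    M={}
    for n,f in files.items():
        im=cv2.imread(f).astype(int);b,gr,r=im[...,0],im[...,1],im[...,2]
        m=((r>60)&(r>2.2*gr)&(r>1.5*b)&(b>gr*0.9)).astype(np.uint8)
        w=np.zeros_like(m);u,v=proj(n,[g[0],g[1],.03]);w[max(0,int(v)-90):int(v)+90,max(0,int(u)-90):int(u)+90]=1
        M[n]=m*w
    def cost(p):
        x,y,t=p[0],p[1],p[2];u=np.array([np.sin(t),np.cos(t)]);nn=np.array([u[1],-u[0]]);c=0
        for n,m in M.items():
            P=[proj(n,[*(np.array([x,y])+a*.135*u+b*.022*nn),z]) for a in(-1,1) for b in(-1,1) for z in(0,.05)]
            h=cv2.convexHull((np.array(P)*16).round().astype(np.int32));k=np.zeros_like(m);cv2.fillConvexPoly(k,h,1,shift=4)
            c+=3*np.sum((m==1)&(k==0))+np.sum((m==0)&(k==1))
        return float(c)
    g=np.array(g,float);best=None
    for s in(.015,.006,.003):
        S=np.vstack([g]+[g+d for d in np.diag([s,s,s*8])])
        r=minimize(cost,g,method='Nelder-Mead',options=dict(initial_simplex=S,xatol=1e-4,fatol=.5));g=r.x
    t=g[2];u=np.array([np.sin(t),np.cos(t)]);n_=np.array([u[1],-u[0]]);d=g[:2]-[.607,.05]
    print('c',g.round(4),'L',(g[:2]+.135*u).round(4),'R',(g[:2]-.135*u).round(4),'tap n,tL',(d@n_).round(4),(d@u+.135).round(4),'cost',r.fun,{n:int(m.sum()) for n,m in M.items()})
    return g
E
python3 - <<'E'
from h import *
fit({'scene':'pics/s4.png'},[.563,-.142,.333])
g=[.588,-.151,.333]
fit({'scene':'pics/s5.png'},g);fit({'side':'pics/d5.png'},g);fit({'scene':'pics/s5.png','side':'pics/d5.png'},g)
E
```

```text
c [ 0.5608 -0.1411  0.3256] L [ 0.604  -0.0132] R [ 0.5176 -0.269 ] tap n,tL 0.0174 -0.0608 cost 1063.0 {'scene': 2533}Traceback (most recent call last):
  File "<stdin>", line 4, in <module>
  File "h.py", line 36, in fit
    r=minimize(cost,g,method='Nelder-Mead',options=dict(initial_simplex=S,xatol=1e-4,fatol=.5));g=r.x
    res = _minimize_neldermead(fun, x0, args, callback, bounds=bounds,
                               **options)
    fsim[j] = func(sim[j])
              ~~~~^^^^^^^^
    fx = function(np.copy(x), *(wrapper_args + args))
  File "h.py", line 29, in cost
    P=[proj(n,[*(np.array([x,y])+a*.135*u+b*.022*nn),z]) for a in(-1,1) for b in(-1,1) for z in(0,.05)]
       ~~~~^^^^^^^^^^^^^^^^^^^^^^^^^^^^^^^^^^^^^^^^^^^^^
  File "h.py", line 15, in proj
    c=calibration(n);R=Ro.from_quat(np.roll(c['rotation'],-1)).as_matrix()
ValueError: time passes only in moves, steps and waits
```

```bash
sed -i "s/^def save/import functools\ncalibration=functools.lru_cache(calibration)\ndef save/" h.py
python3 - <<'E'
from h import *
g=[.588,-.151,.333]
fit({'scene':'pics/s5.png'},g);fit({'side':'pics/d5.png'},g);fit({'scene':'pics/s5.png','side':'pics/d5.png'},g)
E
```

```text
c [ 0.5868 -0.1521  0.3153] L [ 0.6287 -0.0237] R [ 0.545  -0.2804] tap n,tL 0.0435 -0.0634 cost 1259.0 {'scene': 2465}
c [ 0.591  -0.1481  0.313 ] L [ 0.6326 -0.0197] R [ 0.5495 -0.2766] tap n,tL 0.0458 -0.0584 cost 1456.0 {'side': 1228}
c [ 0.5874 -0.1503  0.3054] L [ 0.6279 -0.0216] R [ 0.5468 -0.2791] tap n,tL 0.0415 -0.062 cost 2730.0 {'scene': 2465, 'side': 1228}
```

Request:
{"name": "apply_moves", "arguments": {"steps": [0,0,-4,0,0,0,-8,0,0,0,-12,0,0,0,-13.3,0,0,0,-13.3,0]}}

```text
clock: 8.07
position: [0.5295, -0.3062, 0.017]
ee_rot: [-0.004, 0.814, 0.582, -0.001]
contact_force: [-1.3, 0.7, 0.3]
width: 0.0171
gripper_force: 0.0
```

Request:
{"name": "apply_moves", "arguments": {"steps": [0.41,1,0,0,0.82,2,0,0,1.23,3,0,0,1.64,4,0,0,2.05,5,0,0,2.46,6,0,0,2.87,7,0,0,3.26,8,0,0]}}

```text
clock: 8.73
position: [0.5661, -0.2284, 0.0233]
ee_rot: [0.002, 0.814, 0.581, 0.0]
contact_force: [-2.1, -4.3, 4.8]
width: 0.0171
gripper_force: 2.9
```

Run:
```python
from h import *
s=get_state();print(s['position'],s['contact_force'],s['clock'])
save('scene','s6.png');save('side','d6.png')
g=[.611,-.088,.32]
fit({'scene':'pics/s6.png'},g);fit({'side':'pics/d6.png'},g);fit({'scene':'pics/s6.png','side':'pics/d6.png'},g)
```

```text
[ 0.56609072 -0.22835723  0.02326129] [-2.05495827 -4.31115654  4.81964139] 8.7333
c [ 0.6104 -0.0895  0.3175] L [0.6525 0.0387] R [ 0.5682 -0.2178] tap n,tL 0.0467 0.0035 cost 1481.0 {'scene': 2018}
c [ 0.6153 -0.0875  0.3436] L [0.6608 0.0396] R [ 0.5698 -0.2146] tap n,tL 0.0541 0.0083 cost 812.0 {'side': 845}
c [ 0.614  -0.0871  0.3185] L [0.6563 0.0411] R [ 0.5718 -0.2153] tap n,tL 0.0496 0.007 cost 2355.0 {'scene': 2018, 'side': 845}
```

Request:
{"name": "apply_moves", "arguments": {"steps": [0.27,0.78,0,0,0.54,1.57,0,0,0.81,2.35,0,0,1.07,3.14,0,0,1.34,3.92,0,0,1.6,4.7,0,0,1.88,5.5,0,0,1.88,5.5,0,0]}}

```text
clock: 9.5
position: [0.584, -0.1718, 0.0218]
ee_rot: [0.0, 0.814, 0.581, 0.001]
contact_force: [-0.7, -0.2, -0.3]
width: 0.0165
gripper_force: 0.0
```

Run:
```python
from h import *
s=get_state();print(s['position'],s['contact_force'],s['clock'])
save('scene','s7.png');save('side','d7.png')
g=[.633,-.033,.32]
fit({'scene':'pics/s7.png'},g);fit({'side':'pics/d7.png'},g);fit({'scene':'pics/s7.png','side':'pics/d7.png'},g)
```

```text
[ 0.58402805 -0.17182755  0.02177429] [-0.67516693 -0.18023694 -0.33395175] 9.5
c [ 0.6352 -0.0206  0.2536] L [0.6691 0.1101] R [ 0.6014 -0.1513] tap n,tL 0.0451 0.0738 cost 1539.0 {'scene': 1804}
c [ 0.6321 -0.0345  0.35  ] L [0.6784 0.0924] R [ 0.5859 -0.1613] tap n,tL 0.0526 0.0643 cost 774.0 {'side': 875}
c [ 0.6328 -0.0354  0.3173] L [0.6749 0.0929] R [ 0.5907 -0.1636] tap n,tL 0.0511 0.062 cost 2372.0 {'scene': 1804, 'side': 875}
```

The left end is behind the tap at about (0.674, 0.094). Now I move round to the front face near the right half, fingers open.

Request:
{"name": "apply_moves", "arguments": {"steps": [-0.6,-1.9,0,0,-0.6,-1.9,4,0,-0.6,-1.9,8,7,-1,0,12,14,-1.7,3,13,21,-2.2,6,13,28,-2.5,8,13,35,-2.7,9.9,13,42]}}

```text
clock: 10.27
position: [0.5554, -0.0723, 0.1516]
ee_rot: [-0.0, 0.55, 0.835, 0.001]
contact_force: [-0.3, 0.7, 0.4]
width: 0.0168
gripper_force: 0.0
```

Request:
{"name": "apply_moves", "arguments": {"steps": [0,0,0,7,0,0,0,14,0,0,0,21,0,0,0,28,0,0,0,35,0,0,0,42,0,0,0,48,0,0,0,48], "jaw": 0}}

```text
clock: 10.93
position: [0.5559, -0.0737, 0.1509]
ee_rot: [-0.001, 0.164, 0.986, 0.001]
contact_force: [-0.3, -0.1, -0.1]
width: 0.0856
gripper_force: 0.0
```

Run:
```python
from h import *
s=get_state();R=Ro.from_quat(np.roll(s['ee_rot'],-1)).as_matrix();print(s['position'],R[:,1],s['width'],s['clock'])
save('scene','s8.png');save('side','d8.png')
g=[.632,-.034,.32]
fit({'scene':'pics/s8.png'},g);fit({'side':'pics/d8.png'},g)
a=cv2.imread('pics/s8.png')[150:310,230:390];b=cv2.imread('pics/d8.png')[130:290,230:390]
cv2.imwrite('pics/c8.png',cv2.resize(np.hstack([a,b]),(800,400),interpolation=cv2.INTER_CUBIC))
```

```text
[ 0.5559345  -0.07372767  0.15091264] [3.24506700e-01 9.45883053e-01 8.07078222e-04] 0.08555126223272197 10.9333
c [ 0.6299 -0.0336  0.3054] L [0.6705 0.0951] R [ 0.5893 -0.1624] tap n,tL 0.047 0.0621 cost 1272.0 {'scene': 2057}
c [ 0.6359 -0.0325  0.3114] L [0.6773 0.096 ] R [ 0.5946 -0.161 ] tap n,tL 0.0528 0.0653 cost 776.0 {'side': 855}
```

Request:
{"name": "apply_moves", "arguments": {"steps": [0,0,-4,0,0,0,-8,0,0,0,-12,0,0,0,-13.6,0,0,0,-13.6,0]}}

```text
clock: 11.45
position: [0.5526, -0.073, 0.011]
ee_rot: [-0.005, 0.166, 0.986, 0.001]
contact_force: [-0.2, -0.6, 0.0]
width: 0.0855
gripper_force: 0.0
```

Request:
{"name": "apply_moves", "arguments": {"steps": [1.2,-0.3,0,0,2.4,-0.5,0,0,3.2,-0.7,0,2,4,-0.9,0,4,4.8,-1.1,0,6,5.6,-1.3,0,8.5,6.4,-1.5,0,11,7.2,-1.7,0,13]}}

```text
clock: 12.12
position: [0.6278, -0.0913, 0.0166]
ee_rot: [-0.001, 0.052, 0.999, -0.0]
contact_force: [-4.0, -0.6, 0.4]
width: 0.0852
gripper_force: 1.9
```

Run:
```python
from h import *
s=get_state();R=Ro.from_quat(np.roll(s['ee_rot'],-1)).as_matrix();print(s['position'],R[:,1],s['contact_force'],s['clock'])
save('scene','s9.png');save('side','d9.png')
g=[.667,-.034,.1]
fit({'scene':'pics/s9.png'},g);fit({'side':'pics/d9.png'},g);fit({'scene':'pics/s9.png','side':'pics/d9.png'},g)
```

```text
[ 0.62784095 -0.09130957  0.01664041] [ 1.03579972e-01  9.94621054e-01 -3.85726850e-04] [-3.97004524 -0.56117364  0.4127643 ] 12.1167
c [ 0.6577 -0.0138  0.0319] L [0.662  0.1211] R [ 0.6534 -0.1487] tap n,tL 0.0527 0.0728 cost 1788.0 {'scene': 1305}
c [ 0.673  -0.0372  0.0412] L [0.6785 0.0977] R [ 0.6674 -0.1721] tap n,tL 0.0695 0.0506 cost 827.0 {'side': 659}
c [ 0.6686 -0.0231  0.0851] L [0.6801 0.1114] R [ 0.6571 -0.1576] tap n,tL 0.0676 0.0674 cost 2857.0 {'scene': 1305, 'side': 659}
```

Request:
{"name": "apply_moves", "arguments": {"steps": [0.5,-0.1,0,1.5,1,-0.2,0,3,1.4,-0.3,0,4,1.7,-0.3,0,5,1.9,-0.4,0,5,1.9,-0.4,0,5]}}

```text
clock: 12.72
position: [0.6451, -0.0945, 0.0162]
ee_rot: [-0.002, 0.009, 1.0, 0.0]
contact_force: [-7.4, 0.0, 4.5]
width: 0.0856
gripper_force: 3.3
```

Request:
{"name": "apply_moves", "arguments": {"steps": [0.2,0,0,0,0.4,0,0,0,0.6,0,0,0,0.6,0,0,0]}}

```text
clock: 13.05
position: [0.645, -0.0945, 0.0161]
ee_rot: [-0.008, 0.008, 1.0, 0.0]
contact_force: [-17.5, -2.3, 13.6]
width: 0.0852
gripper_force: 9.2
```

The right part has met the shelf: 17 N and no further travel. I back off and look before touching the left half.

Request:
{"name": "apply_moves", "arguments": {"steps": [-1,0,0,0,-3.5,0,0,0,-3.5,0,4,0,-3.5,0,8,0,-5,0,12,0,-9,0,12,0,-13,0,12,0,-17,0,12,0]}}

```text
clock: 13.72
position: [0.4837, -0.0951, 0.1371]
ee_rot: [0.003, 0.009, 1.0, -0.001]
contact_force: [0.1, -0.4, -0.3]
width: 0.0851
gripper_force: 0.0
```

Run:
```python
from h import *
s=get_state();print(s['position'],s['contact_force'],s['clock'])
save('scene','s10.png');save('side','d10.png')
g=[.68,-.037,.02]
fit({'side':'pics/d10.png'},g)
a=cv2.imread('pics/s10.png')[165:305,240:380];b=cv2.imread('pics/d10.png')[120:260,220:360]
cv2.imwrite('pics/c10.png',cv2.resize(np.hstack([a,b]),(800,400),interpolation=cv2.INTER_CUBIC))
```

```text
[ 0.48370109 -0.09512541  0.13706916] [ 0.13640659 -0.36873797 -0.29741496] 13.7167
c [ 0.6864 -0.0483 -0.0007] L [0.6863 0.0867] R [ 0.6865 -0.1833] tap n,tL 0.0794 0.0366 cost 653.0 {'side': 788}
```

View pics/c10.png

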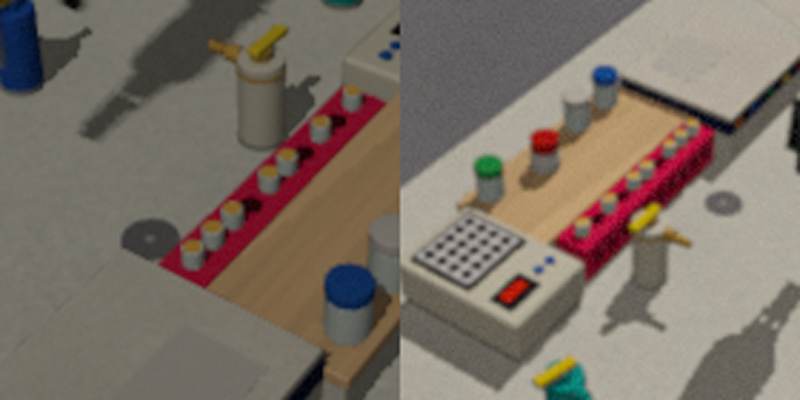

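Both views show the rack along the shelf front behind the tap with no dark gap: top back edge from (385,98) to (205,287) in the left half, right end at (713,130) in the right half. I'll check the numbers.

Run:
```python
from h import *
S=lambda u,v:ray('scene',240+u/2.857,165+v/2.857,.05)[:2].round(4)
D=lambda u,v,z=.05:ray('side',220+(u-400)/2.857,120+v/2.857,z)[:2].round(4)
print('scene back edge L,R',S(385,98),S(205,287),'front R',S(160,265),'front L',S(352,92))
print('side right end mx',D(714,130),'bot',D(713,168,0),'px',D(697,120),'left px',D(557,238),'left mx',D(585,258))
# vial row + pink colour band centres, and darkest pixels just behind the pink in scene
im=cv2.imread('pics/s10.png').astype(int)
c=lambda x,y,z=.05:proj('scene',[x,y,z])
for y in(-.14,-.08,-.02,.04,.08):
    row=[]
    for x in np.arange(.640,.730,.003):
        u,v=c(x,y);p=cv2.getRectSubPix(im.astype(np.float32),(1,1),(u,v))[0,0];row.append(f"{int(p[2])}/{int(p[1])}")
    print(y,' '.join(row))
```

```text
scene back edge L,R [0.7005 0.0991] [ 0.7028 -0.1653] front R [ 0.6625 -0.1657] front L [0.6729 0.0909]
side right end mx [ 0.6587 -0.1709] bot [ 0.6505 -0.1592] px [ 0.6876 -0.1763] left px [0.698  0.0994] left mx [0.6528 0.1076]
-0.14 59/57 60/57 61/58 59/57 60/57 61/56 84/45 116/59 123/97 126/98 128/98 124/104 113/105 82/83 62/46 62/11 111/9 121/11 121/10 121/11 114/14 108/69 122/97 122/98 122/98 123/98 120/95 116/92 118/94 121/97
-0.08 114/111 113/111 114/111 114/111 114/111 115/112 116/94 118/49 126/77 127/94 126/91 111/83 73/58 34/17 36/4 72/4 102/6 117/10 121/12 121/12 118/17 110/58 126/101 130/105 124/99 121/97 122/97 120/97 120/96 122/98
-0.02 98/96 100/98 103/101 108/105 112/109 115/113 113/91 120/36 120/13 102/58 98/96 101/103 101/105 96/100 84/87 69/63 97/30 120/11 121/6 121/11 118/16 117/68 127/101 131/105 130/105 130/105 127/102 122/98 121/97 123/99
0.04 61/59 62/60 63/61 64/62 64/62 74/72 109/94 116/68 120/87 126/98 127/98 124/98 113/100 83/78 57/33 72/10 107/9 120/14 121/8 121/12 118/8 113/58 127/100 130/105 129/104 129/104 130/105 129/103 123/97 120/96
0.08 103/101 116/113 118/116 119/116 120/117 120/118 115/95 118/47 121/13 106/34 94/79 100/102 101/104 97/100 90/92 79/70 100/34 120/14 121/12 122/13 119/17 112/52 124/96 129/104 126/102 127/102 129/104 130/105 130/105 124/99
```

Pink meets wood at x of about 0.703 along the whole length with no gap. The rack's centre is at y of about -0.036 against the bay's -0.035. The arm is clear, so I hand in.

```bash
python3 -c "
from rig import *
print(sign_off())"
```

```text
the job is handed in; nothing more can be done
None
```

The rack is home against the shelf, behind the tap and between heater and kit box, by my camera measurements; the job was handed in at about 14 s and the sign-off gave no verdict.

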